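Clear the lemon into the sprung-lid food-waste caddy

ROBOT

A 6-joint arm with a two-finger parallel gripper is mounted at the origin on a cart in front of the work surface, level with it; the furniture and walls round the work are solid. World frame = base frame: x ahead of the robot, y to its left, z up, the work surface at z = 0. Lengths are in m, angles in rad, forces in N, time in s.
With the tool pointing down it reaches from about 0.325 to 0.775 m from the base axis. Payload 5.5 kg.
Tool frame: the origin (TCP) lies on the centre line of the jaws, within the pads' length; the fingertips stand 11 mm ahead of it and the grasp point (between the pads) lies 8 mm behind it (r.tcp_to_tips is the distance from the TCP to the fingertips, in m); y points along the fingers, z is the direction in which the jaws open and shut, and the axes are right-handed (so a half turn about y gives the same grasp; the last joint's range is limited). The gripper opens to 88 mm and grips with 3 to 60 N. Pads are 20 mm wide; open, the fingers measure 115 mm over their backs; the gripper's body (75 mm by 178 mm) begins 61 mm behind the grasp point.
Start: joints at [1.235, 0.091, 1.231, -0, 1.82, -0.057], TCP at [0.165, 0.577, 0.234] pointing down, gripper open.
Joint ranges: [-2.87, 2.87], [-0.86, 2.18], [0.17, 2.46], [-1.51, 4.65], [0.06, 2.69], [-2.65, 2.65]. Speed limits (rad/s): [2.57, 2.57, 3.01, 3.14, 3.14, 3.14].

INTERFACE

Orientations are given as [roll, pitch, yaw] about the fixed x, y, z axes, in that order (R = Rz(yaw) Ry(pitch) Rx(roll)).
In Python, from bench import monitor, optics, order, r gives the robot as it stands.
- The arm moves only by the shell command python3 -m creep 'ROWS'. ROWS is JSON, one flat list of numbers, 7 for each row, row after row: the turn, a rotation vector about the tool's x, y, z in degrees, then the shift along the tool's x, y, z in cm, then the opening, from 0 (shut) to 1 (fully open). A call has 1 to 12 rows; each row shifts and turns the commanded pose from where the row before left it, along the tool's axes as they then stand; what a row does not reach is not made up. A row lasts 1/10 s, in which the tool goes at most 50 mm and 8.59 degrees, less where a joint would pass 70% of its speed; a pose out of reach is approached as far as the arm can. A call is refused whole if a number of a shift passes 5 or a number of a turn 8.59, either way. A call with a gripper value outside its range is refused whole. The fingers move at their own pace and stop on an object; the grip force is fixed at half the most. Time passes only in rows, so rows that do not move let the fingers close. It gives the time, the measured TCP pose, the force and the opening at its end, in the units of the state.
- monitor.get_state(): the state, without advancing time (a new reading comes with each control period).
- optics.snapshot(name): name is "scene" or "side" or "wrist"; returns (picture, depth): 420x560x3 uint8, red, green, blue; 420x560 float32, m along the optical axis (not along the pixel's ray), 0 where there is no reading.
- optics.camera_info(name): a dict with "camera_matrix" (3x3 intrinsics, pixels), "R" (3x3) and "t" (3): a world point X has camera coordinates R X + t. Camera axes: x right, y down, z forward; pixel columns grow to the right and rows downward; lengths in m; the calibration is good to about 2 mm. A picture is of the moment at which its call begins: read the wrist's pose just before it. camera_info takes no time and is no camera call; for the wrist camera it gives the pose at the moment of the call.
- order.finish_job(): hands the job in, once; it reports no verdict.
The state is a dict: "t": time; "q": joint angles; "qd": joint speeds; "joint_efforts": joint torques, N m; "position": TCP position; "ee_rot": TCP orientation; "wrist_force": force on the tool from outside, world axes, zero at the start; "moment": the same for the moment, N m; "finger_gap": opening from 0.0 (shut) to 1.0 (fully open).
Only numpy, scipy, OpenCV 4.12 (cv2) and the standard library are available. Lean on these libraries where they do the work, as an engineer would, in place of code of your own. Each camera call takes 0.05 s, during which the arm holds its last target.

TASK

Put the lemon from the chopping board into the green food-waste caddy on the hob. Open the caddy by pressing its button catch, but keep the sprung lid in check as it comes free and ease it up until it stands fully open by itself, never letting it fly up; once the lemon is in, push the lid down until the catch clicks and holds it shut. Leave the mandarin where it is.

Things in the scene. Friction and masses are not known exactly. Their poses are not given: they have to be found in the camera images.
- caddy: Green open-topped food-waste box, fixed, 170 (x) x 116 (y) x 128 mm high to the rim, walls 4 mm, standing on the flat strip between the two 57 mm high burner grates. Origin: centre of its underside. On its -x side, 85 to 116 mm from the origin, a black catch housing 42 mm wide, top 144 mm up, carries the steel button; the lid is hinged on its +x side. Wire handle folded down, not used
- caddy_mouth (a point): Centre of the caddy's mouth, at rim height (128 mm above its underside); clear opening 162 (x) x 108 mm (y), inner floor 116 mm below the rim
- lid (a joint): Grey lid hinged along the caddy's y axis at the back: 0 rad = shut, 1.75 rad = fully open at its stop, 10 degrees past upright, where it stays by itself. A hinge spring drives it open: once the catch frees it, unheld it flies up and reaches 7 rad/s; a finger lying on it, or up to 10 mm above it, holds it back, and it then follows the finger up
- lid_hinge (a point): Middle of the lid's hinge axis: 90 mm behind (+x in the caddy's frame) the caddy's origin, 136 mm above its underside
- lid_front (a point): Point on the lid's outer (top) face, middle line, 170 mm from the hinge axis; moves with the lid. The lid is a flat slab 116 mm wide, 16 mm thick, 250 g; its front edge is 175 mm from the hinge axis. Shut, its top is 144 mm above the caddy's underside. The spring lifts with about 0.7 N here. To shut it, push its outer face over and down; the last 3 degrees need 5 to 8 N near here to snap under the bolt
- catch (a joint): Round steel push button, 23 mm across, pressed straight down: 0 = out, 0.008 m = fully down; takes about 2.5 N at first, 5 N fully down. It draws back a sprung bolt that holds a steel tongue at the lid's front edge; the lid comes free at about 0.004 m. Let go, button and bolt spring out again; if the lid has not risen 6 mm at its front by then, it is caught again
- button_top (a point): Centre of the button's top face, 103.5 mm in front (-x) of the caddy's origin, so 18.5 mm in front of the lid's front edge; 154 mm above the caddy's underside when out: 10 mm above the shut lid's top, and 2 mm above it when fully pressed
- lemon: Yellow lemon, 73 (x, its length) x 52 x 52 mm, about 90 g, lying on the chopping board; origin: centre of its underside as it lies at the start, x along its length
- lemon_middle (a point): Centre of the lemon
- mandarin_middle (a point): Centre of the orange mandarin, 63 mm across, on the same board; to be left alone
- board: Wooden chopping board, 300 (x) x 320 (y) x 21 mm, lying fixed on the right-hand grate; a yellow peeler lies fixed along its near edge; origin: centre of its underside; its top is 78 mm above the hob

How it is judged:
On the way, in this order (a step that is already met when the one before it is completed fails the run):
1. The lid stands fully open (value of joint lid above 1.65 rad), for 0.2 s.
2. The lemon is in the caddy, with the lid still open (z of lemon_middle in the frame of caddy below 0.09 m and x of lemon_middle in the frame of caddy between -0.081 and 0.081 m and y of lemon_middle in the frame of caddy between -0.054 and 0.054 m and value of joint lid above 1 rad), for 0.1 s.
At the end, for the whole second after the job is handed in: The lemon lies inside the caddy, the lid is shut (within 0.03 rad) and held by the catch, whose button is out again (within 2 mm) (value of joint lid below 0.03 rad and value of joint catch below 0.002 m and z of lemon_middle in the frame of caddy between 0 and 0.11 m and x of lemon_middle in the frame of caddy between -0.081 and 0.081 m and y of lemon_middle in the frame of caddy between -0.054 and 0.054 m); the robot touches nothing.
It fails at once if The lid flies open: it swings up faster than 3 rad/s once it is off its seat (above 0.1 rad) (value of joint lid above 0.1 rad and velocity of joint lid above 3 rad/s).
It fails at once if The mandarin is shifted by more than 4 cm (distance of mandarin_middle from where it was at the start of the episode above 0.04 m).
It also fails if it takes over 72 s, if anything falls off the work surface, if the arm or the gripper's body presses on something with over 40 N, if the wrist force passes 120 N, or if a joint passes its speed limit or range.

## Working session

There is one attempt and no reset: what is moved stays moved. The work goes in short steps, Python scripts to look and compute and a shell command to move; the robot and the scene stay as the last step left them, time stands still between calls to the robot, and variables do not carry over. Pictures are saved under pics/ and viewed, and the job is handed in when it is done.

```bash
ls; mkdir -p pics
python3 - <<'E'
from bench import monitor, optics, order, r
import cv2
print(monitor.get_state()); print([a for a in dir(r) if a[0]!='_'], r.tcp_to_tips)
for n in ("scene","side","wrist"):
    p,d=optics.snapshot(n); cv2.imwrite(f"pics/{n}0.png",p[:,:,::-1]); 
    i=optics.camera_info(n); print(n,i)
E
```

```text
pics
{'t': 0.0, 'q': array([ 1.23531666e+00,  9.18495927e-02,  1.23189063e+00, -3.51665800e-05,
        1.81976853e+00, -5.66782727e-02]), 'qd': array([-0.00066564, -0.00054275, -0.00054039, -0.00097706,  0.00019685,
       -0.00049234]), 'joint_efforts': array([ 1.47953469e-04, -4.46446717e+01, -4.06446612e+01,  6.98188506e-02,
        2.93950026e-02, -1.59751762e-04]), 'position': array([0.16503323, 0.57657578, 0.23250971]), 'ee_rot': array([-1.57271128e+00,  7.44989324e-05, -2.78810097e-01]), 'wrist_force': array([ 0.33743058, -0.09014302, -0.11340701]), 'moment': array([-0.0441287 ,  0.00284346,  0.03750489]), 'finger_gap': 0.9988821633634427}
['IKError', 'tcp_to_tips'] 0.011
scene {'camera_matrix': array([[471.54230828,   0.        , 280.16431624],
       [  0.        , 471.54230828, 213.66095123],
       [  0.        ,   0.        ,   1.        ]]), 'R': array([[-0.81237875, -0.58306019, -0.00903277],
       [-0.37863089,  0.53920114, -0.75226377],
       [ 0.44348554, -0.60770301, -0.65880014]]), 't': array([0.41817827, 0.35206915, 0.63879285])}
side {'camera_matrix': array([[459.83949939,   0.        , 274.11261878],
       [  0.        , 459.83949939, 205.12842625],
       [  0.        ,   0.        ,   1.        ]]), 'R': array([[ 0.89735386, -0.44082007, -0.02082583],
       [-0.23950125, -0.44681749, -0.86197058],
       [ 0.37066859,  0.77848044, -0.50653036]]), 't': array([-0.54230383,  0.19090971,  0.92809531])}
wrist {'camera_matrix': array([[346.18725402,   0.        , 284.64070453],
       [  0.        , 346.18725402, 210.06627089],
       [  0.        ,   0.        ,   1.        ]]), 'R': array([[ 0.2750261 ,  0.96143559, -0.00149888],
       [ 0.92125753, -0.26308624,  0.28647895],
       [ 0.27503673, -0.08017005, -0.95808536]]), 't': array([-0.59883601, -0.03587459,  0.39103637])}
```

View pics/scene0.png

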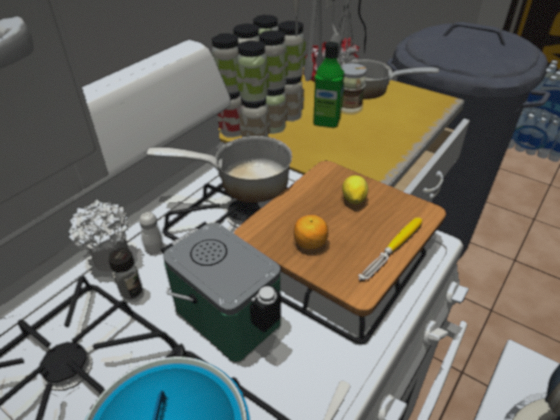

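View pics/side0.png

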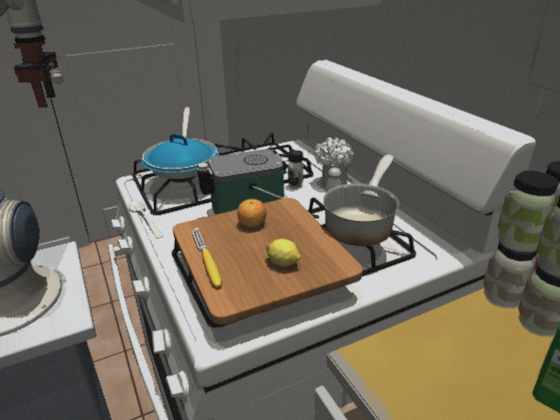

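View pics/wrist0.png

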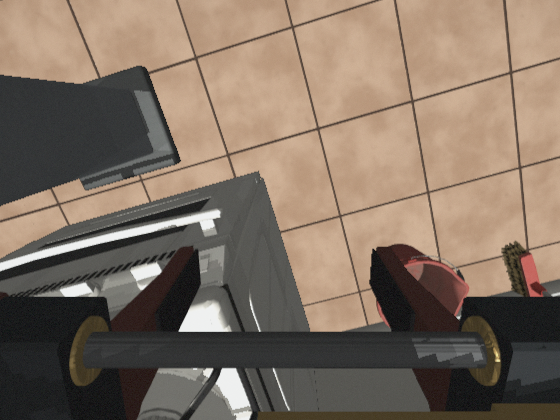

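The scene view shows the caddy lid near (220,265), the button at about (266,293), the lemon at (355,190) and the mandarin at (311,233). In the side view, the lemon is at (284,254), the mandarin at (252,214) and the caddy at (247,180).

```bash
cat > h.py <<'E'
from bench import monitor, optics, order, r
import numpy as np, cv2
def snap(n):
    i=optics.camera_info(n); p,d=optics.snapshot(n); return p,d,i
def cloud(d,i):
    K=i["camera_matrix"]; h,w=d.shape; u,v=np.meshgrid(np.arange(w),np.arange(h))
    c=np.stack([(u-K[0,2])/K[0,0]*d,(v-K[1,2])/K[1,1]*d,d],-1)
    return (c-i["t"])@i["R"]
def ray(i,u,v,z):
    K=i["camera_matrix"]; dd=np.linalg.inv(K)@np.array([u,v,1.]); o=-i["R"].T@i["t"]; w=i["R"].T@dd
    return o+w*(z-o[2])/w[2]
def proj(i,X):
    c=i["R"]@np.array(X,float)+i["t"]; q=i["camera_matrix"]@c; return q[:2]/q[2]
E
python3 - <<'E'
from h import *
np.set_printoptions(precision=4,suppress=True)
for n in("scene","side"):
    p,d,i=snap(n); C=cloud(d,i); hsv=cv2.cvtColor(p,cv2.COLOR_RGB2HSV)
    print(n)
    for nm,lo,hi,zl,zh,win in(("lemon",(22,120,80),(34,255,255),.085,.2,None),("mand",(8,150,80),(19,255,255),.1,.2,None),("green",(60,60,10),(95,255,200),.0,.2,None)):
        m=cv2.inRange(hsv,lo,hi)>0; m&=(d>0)&(C[...,2]>zl)&(C[...,2]<zh)&(C[...,0]<.8)&(C[...,0]>.3)
        k,l,s,ce=cv2.connectedComponentsWithStats(m.astype(np.uint8))
        for j in np.argsort(-s[1:,4])[:2]+1:
            P=C[l==j]; print(nm,s[j],ce[j],np.percentile(P,[2,50,98],axis=0).tolist())
            if nm!="green":
                A=np.c_[2*P,np.ones(len(P))]; sol=np.linalg.lstsq(A,(P**2).sum(1),rcond=None)[0]; print(" sphere",sol[:3],np.sqrt(sol[3]+sol[:3]@sol[:3]))
                q=P[:,:2]-np.median(P[:,:2],0); print(" pca",np.linalg.eigh(np.cov(q.T)))
    # lid top
    m=(C[...,2]>.137)&(C[...,2]<.152)&(C[...,0]>.3)&(C[...,0]<.75)&(d>0)&(abs(C[...,1])<.4)
    k,l,s,ce=cv2.connectedComponentsWithStats(m.astype(np.uint8))
    for j in np.argsort(-s[1:,4])[:3]+1:
        P=C[l==j].astype(np.float32); print("lid",s[j],P.mean(0),cv2.minAreaRect(P[:,:2]))
    if n=="scene":
        print(C[285:300:2,266],C[293,256:280:3])
    cv2.imwrite(f"pics/{n}crop.png",cv2.resize(p[140:380,140:460] if n=="scene" else p[120:300,170:330],None,fx=2.5,fy=2.5)[:,:,::-1])
E
```

```text
scene
lemon [343 175  25  26 518] [354.9981 187.7471] [[0.4794480608411113, -0.2587317164744367, 0.10203539140347226], [0.498348669725017, -0.23015483341889187, 0.11853118064273677], [0.5257285118097501, -0.21378072209548443, 0.12919009417514202]]
 sphere [ 0.5029 -0.2418  0.102 ] 0.027007316695442155
 pca EighResult(eigenvalues=array([0.0001, 0.0002]), eigenvectors=array([[-0.4684, -0.8835],
       [-0.8835,  0.4684]]))
lemon [388 217  34  34 398] [404.9698 233.0176] [[0.3629933720810375, -0.24618872010839007, 0.08566596741685129], [0.3735214194338345, -0.19711880995445352, 0.09198965611314923], [0.38486896003169824, -0.1507486903261894, 0.0951956183794801]]
 sphere [ 0.3827 -0.2002  0.0491] 0.05208514264937913
 pca EighResult(eigenvalues=array([0.    , 0.0008]), eigenvectors=array([[-0.9933,  0.116 ],
       [ 0.116 ,  0.9933]]))
mand [294 215  35  32 707] [311.3437 232.2546] [[0.4786292563923095, -0.1061096066386763, 0.10123620144389175], [0.49617680319339036, -0.07169113577882756, 0.12046685782320585], [0.5321221661208535, -0.05723170491371364, 0.13240387005016027]]
 sphere [ 0.5
[... 605 characters left out ...]
95 322.1625] [[0.48146123752728937, 0.08346741821246478, 0.011252387767408726], [0.5181403199236121, 0.14154316409956902, 0.06796776859635684], [0.6382697750281042, 0.152096355849482, 0.12581959686446412]]
green [323  57  21  64 589] [334.1935  79.7097] [[0.7604258913242767, -0.6496972670367344, 0.01785161627575142], [0.7786031107241908, -0.6209257687061314, 0.12079831540274483], [0.7988753357124738, -0.603614020167034, 0.16741090869619202]]Traceback (most recent call last):
  File "<stdin>", line 18, in <module>
cv2.error: OpenCV(4.12.0) /io/opencv/modules/imgproc/src/convhull.cpp:143: error: (-215:Assertion failed) total >= 0 && (depth == CV_32F || depth == CV_32S) in function 'convexHull'
```

Run:
```python
from h import *
np.set_printoptions(precision=4,suppress=True)
for n in("scene","side"):
    p,d,i=snap(n); C=cloud(d,i); hsv=cv2.cvtColor(p,cv2.COLOR_RGB2HSV)
    print(n)
    if n=="side":
      for nm,lo,hi in(("lemon",(22,120,80),(34,255,255)),("mand",(8,150,80),(19,255,255))):
        m=cv2.inRange(hsv,lo,hi)>0; m&=(d>0)&(C[...,2]>.1)&(C[...,2]<.2)&(C[...,0]<.8)&(C[...,0]>.3)
        k,l,s,ce=cv2.connectedComponentsWithStats(m.astype(np.uint8))
        j=np.argmax(s[1:,4])+1
        P=C[l==j]; print(nm,s[j],ce[j],np.percentile(P,[2,50,98],axis=0).tolist())
        A=np.c_[2*P,np.ones(len(P))]; sol=np.linalg.lstsq(A,(P**2).sum(1),rcond=None)[0]; print(" sphere",sol[:3],np.sqrt(sol[3]+sol[:3]@sol[:3]))
        q=P[:,:2]-np.median(P[:,:2],0); print(" pca",np.linalg.eigh(np.cov(q.T)))
    m=(C[...,2]>.139)&(C[...,2]<.152)&(C[...,0]>.3)&(C[...,0]<.75)&(d>0)&(abs(C[...,1])<.4)
    k,l,s,ce=cv2.connectedComponentsWithStats(m.astype(np.uint8))
    for j in np.argsort(-s[1:,4])[:3]+1:
        P=C[l==j].astype(np.float32); print("lid",s[j],P.mean(0),cv2.minAreaRect(np.ascontiguousarray(P[:,:2])))
    m=(C[...,2]>.1515)&(C[...,2]<.158)&(C[...,0]>.4)&(C[...,0]<.7)&(d>0)&(abs(C[...,1]-.2)<.2)
    k,l,s,ce=cv2.connectedComponentsWithStats(m.astype(np.uint8))
    for j in np.argsort(-s[1:,4])[:3]+1:
        P=C[l==j].astype(np.float32); print("but",s[j],ce[j],P.mean(0),P.min(0),P.max(0))
    if n=="scene":
        print(C[285:300:2,266])
    cv2.imwrite(f"pics/{n}crop.png",cv2.resize(p[140:380,140:460] if n=="scene" else p[120:300,170:330],None,fx=2.5,fy=2.5)[:,:,::-1])
```

```text
scene
lid [ 162  221  120   91 6294] [0.5599 0.09   0.1438] ((0.5583157539367676, 0.08611759543418884), (0.11864808946847916, 0.21227099001407623), 82.1900634765625)
lid [156 390   9  30  68] [0.472  0.3037 0.1478] ((0.4703947901725769, 0.3055356740951538), (0.003724402515217662, 0.04065676033496857), 39.84663009643555)
lid [269 290   1   6   6] [0.4637 0.0967 0.1515] ((0.4637404978275299, 0.09658496081829071), (1.5522005924140103e-05, 0.009893211536109447), 36.76972198486328)
but [259 286  16  13 139] [266.7194 292.1367] [0.466 0.099 0.153] [0.4552 0.0872 0.1516] [0.4769 0.1103 0.1555]
but [153 392   9  28 103] [156.9417 406.1553] [0.4685 0.3113 0.1538] [0.4587 0.2959 0.1516] [0.4797 0.3245 0.1561]
[[0.4829 0.079  0.138 ]
 [0.472  0.0927 0.1542]
 [0.4716 0.0934 0.1507]
 [0.4678 0.0984 0.1537]
 [0.4664 0.1002 0.152 ]
 [0.465  0.1022 0.1504]
 [0.4618 0.1064 0.1524]
 [0.4613 0.1072 0.149 ]]
side
lemon [267 239  34  25 603] [283.2736 250.8574] [[0.4790432586284413, -0.2765004924704642, 0.10312457679781675], [0.4982013872682768, -0.25982229932992457, 0.11870097017446506], [0.523655743128
[... 757 characters left out ...]
889, 0.18073076009750366), 82.83412170410156)
lid [198 166  12   9  77] [0.4629 0.086  0.1446] ((0.4646218419075012, 0.09250690788030624), (0.03582818806171417, 0.024524083361029625), 77.46939086914062)
lid [170 135  17   8  54] [0.4657 0.3109 0.1466] ((0.46446308493614197, 0.3119226098060608), (0.008964684791862965, 0.059068337082862854), 38.182708740234375)
but [199 163   9   5  36] [203.1944 165.0833] [0.466  0.0948 0.1537] [0.4568 0.0847 0.1518] [0.4751 0.1072 0.156 ]
but [172 134   9   3  15] [176.1333 134.9333] [0.4622 0.3161 0.1537] [0.4532 0.3022 0.1515] [0.4715 0.3308 0.1556]
but [182 136   3   2   4] [183.  136.5] [0.4756 0.2956 0.1537] [0.4735 0.2914 0.1523] [0.4772 0.2981 0.155 ]
```

View pics/scenecrop.png

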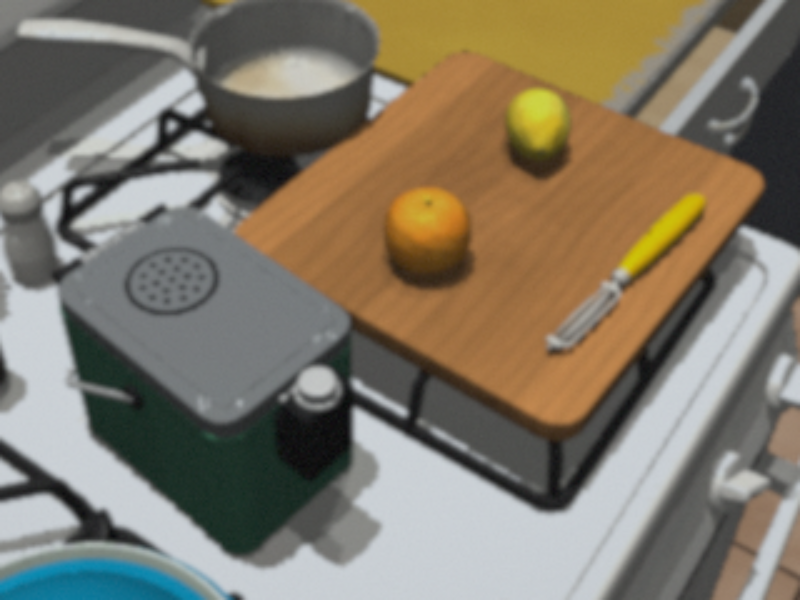

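View pics/sidecrop.png

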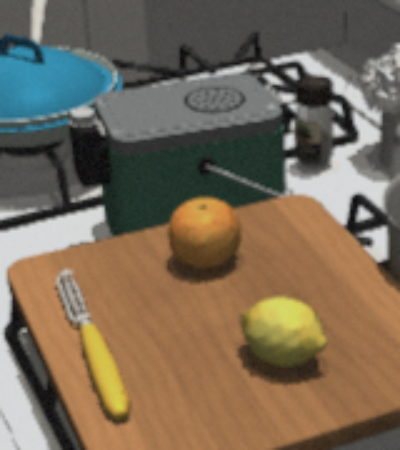

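Run:
```python
from h import *
np.set_printoptions(precision=4,suppress=True)
L=[];T=[];G=[]
for n in("scene","side"):
    p,d,i=snap(n); C=cloud(d,i); hsv=cv2.cvtColor(p,cv2.COLOR_RGB2HSV)
    m=cv2.inRange(hsv,(20,80,50),(36,255,255))>0
    m&=(d>0)&(C[...,2]>.083)&(C[...,2]<.15)&(abs(C[...,0]-.505)<.06)&(abs(C[...,1]+.245)<.06)
    L.append(C[m])
    m=(abs(C[...,2]-.1445)<.004)&(C[...,0]>.486)&(C[...,0]<.69)&(d>0)&(C[...,1]>0)&(C[...,1]<.17)
    k,l,s,ce=cv2.connectedComponentsWithStats(cv2.erode(m.astype(np.uint8),np.ones((3,3))))
    j=np.argmax(s[1:,4])+1; P=np.float32(C[l==j]); T.append(P); print(n,"lid",cv2.minAreaRect(np.ascontiguousarray(P[:,:2])),P[:,2].mean())
    m=(d>0)&(C[...,2]>.02)&(C[...,2]<.12)&(cv2.inRange(hsv,(60,60,10),(95,255,200))>0)&(C[...,0]>.45)&(C[...,0]<.7)&(C[...,1]>0)&(C[...,1]<.2)
    P=C[m]; f=abs(P[:,1]-(.142-.13*(P[:,0]-.577)))<.008
    if n=="side": f=abs(P[:,1]-(.027-.13*(P[:,0]-.577)))<.008
    P=P[f]; q=np.polyfit(P[:,0],P[:,1],1); print("side face",len(P),q,np.degrees(np.arctan(q[0])),"at x=.57:",np.polyval(q,.57))
    # backguard
    m=(d>0)&(abs(C[...,1]-.08)<.1)&(C[...,2]>.2)&(C[...,0]>.6)&(C[...,0]<1.0)
    if m.any(): print("back",np.percentile(C[m],[1,50,99],axis=0))
A=np.float32(np.vstack(L)); 
for P in L+[A]: print("lemon",len(P),P.mean(0),cv2.minAreaRect(np.ascontiguousarray(np.float32(P[:,:2]))))
A=A[A[:,2]>.1]; print(np.percentile(A,[1,99],axis=0)); q=A[:,:2]-A[:,:2].mean(0); print(np.linalg.eigh(np.cov(q.T)))
T=np.vstack(T); print(cv2.minAreaRect(np.ascontiguousarray(T[:,:2])))
```

```text
scene lid ((0.5679714679718018, 0.08548661321401596), (0.11423586308956146, 0.16621136665344238), 82.11085510253906) 0.14395425
side face 1935 [-0.1167  0.2093] -6.6584580620418485 at x=.57: 0.1427210327988685
back [[ 0.9326 -0.0196  0.2009]
 [ 0.9471 -0.0077  0.2295]
 [ 0.9852  0.0121  0.2648]]
side lid ((0.5675699710845947, 0.08068574965000153), (0.11281677335500717, 0.16156525909900665), 83.94871520996094) 0.14465521
side face 1307 [-0.142   0.1067] -8.08281232964186 at x=.57: 0.02575201362040097
back [[ 0.9322 -0.0182  0.2011]
 [ 0.9517  0.0701  0.2407]
 [ 0.9976  0.177   0.2675]]
lemon 580 [ 0.4989 -0.2311  0.1155] ((0.503014087677002, -0.23977604508399963), (0.05086042359471321, 0.05187128111720085), 78.52676391601562)
lemon 705 [ 0.4984 -0.2585  0.1153] ((0.5018402934074402, -0.2521323561668396), (0.04726729169487953, 0.0630277544260025), 61.73506164550781)
lemon 1285 [ 0.4986 -0.2462  0.1154] ((0.5029686689376831, -0.24502462148666382), (0.06358561664819717, 0.05225615203380585), 86.2220230102539)
[[ 0.4781 -0.2764  0.1006]
 [ 0.5269 -0.2145  0.1302]]
EighResult(eigenvalues=array([0.0002, 0.0003]), eigenvectors=array([[-0.9644, -0.2644],
       [-0.2644,  0.9644]]))
((0.5678136348724365, 0.08305023610591888), (0.11933799088001251, 0.16610924899578094), 82.62439727783203)
```

Run:
```python
from h import *
p,d,i=snap("side"); 
cv2.imwrite("pics/lem.png",cv2.resize(np.hstack([p[230:280,255:315]]),None,fx=10,fy=10,interpolation=cv2.INTER_CUBIC)[:,:,::-1])
a=ray(i,267,248,.104);b=ray(i,300.5,258,.104);print(a,b,(a+b)/2,np.linalg.norm(a-b),np.degrees(np.arctan2(*(b-a)[[1,0]])))
```

```text
[ 0.48448939 -0.21781144  0.104     ] [ 0.52609499 -0.27559939  0.104     ] [ 0.50529219 -0.24670542  0.104     ] 0.071207252357787 -54.24724066662869
```

View pics/lem.png

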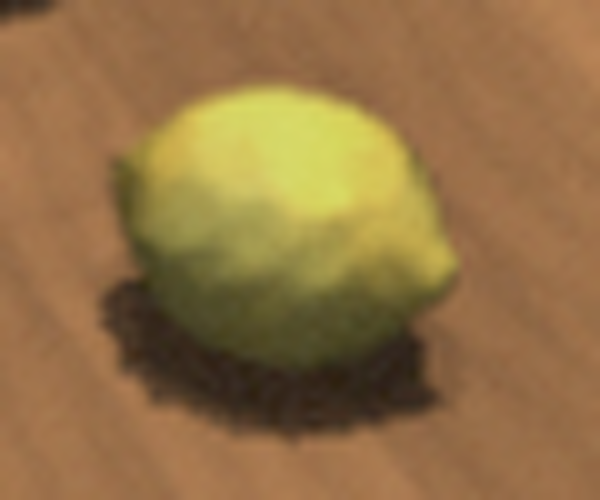

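The side view puts the lemon's tips at about (267,248) and (300,257), so its long axis lies at azimuth −54°. Its centre is at (0.505, −0.246). The caddy origin is at about (0.5687, 0.084) with yaw −7.3°, and the button, lid and side faces agree on this. I'll press the button with one finger while the other hovers over the lid.

```bash
python3 -m creep '[0,8.13,0,0,-4,0,0.5, 0,8.13,0,0,0,0,0.5, 0,8.13,0,0,0,0,0.5, 0,8.13,0,0,0,0,0.5, 0,8.13,0,0,0,0,0.5, 0,8.13,0,0,0,0,0.5, 0,8.13,0,0,0,0,0.5, 0,8.13,0,0,0,0,0.5, 0,8.13,0,0,0,0,0.5, 0,8.13,0,0,0,0,0.5, 0,0,0,0,0,0,0.5, 0,0,0,0,0,0,0.5]'
```

```text
t: 1.65
position: [0.1651, 0.5768, 0.2736]
ee_rot: [-1.571, -0.0, -1.694]
wrist_force: [0.4, -0.0, -0.3]
finger_gap: 0.503
```

```bash
python3 -m creep '[0,0.3,0,3.6,0,3.2,0.5, 0,0,0,3.6,0,3.2,0.5, 0,0,0,3.6,0,3.2,0.5, 0,0,0,3.6,0,3.2,0.5, 0,0,0,3.6,0,3.2,0.5, 0,0,0,3.6,0,3.2,0.5, 0,0,0,3.6,0,3.2,0.5, 0,0,0,3.6,0,3.2,0.5, 0,0,0,3.6,0,3.2,0.5, 0,0,0,3.6,0,3.2,0.5, 0,0,0,3.6,0,3.2,0.5, 0,0,0,3.6,0,3.2,0.5]'
cat >> h.py <<'E'
O=np.array([.5687,.0841]); YAW=np.radians(-7.3)
def caddy(X):
    c,s=np.cos(YAW),np.sin(YAW); v=np.asarray(X[:2])-O
    return np.array([c*v[0]+s*v[1],-s*v[0]+c*v[1],X[2]])*1000
def st():
    s=monitor.get_state(); print("t %.2f"%s["t"],"caddy mm",caddy(s["position"]).round(1),"zaz",(np.degrees(s["ee_rot"][2])+90).round(2),"rp",np.degrees(s["ee_rot"][:2]).round(2),"F",s["wrist_force"].round(1),"gap %.3f"%s["finger_gap"]); return s
E
python3 -c "from h import *; st()"
```

```text
t: 2.85
position: [0.4898, 0.0963, 0.274]
ee_rot: [-1.57, 0.0, -1.7]
wrist_force: [0.4, 1.7, -0.4]
finger_gap: 0.501
t 2.85 caddy mm [-79.8   2.1 274. ] zaz -7.38 rp [-8.995e+01  2.000e-02] F [ 0.4  1.7 -0.4] gap 0.501
```

```bash
python3 -m creep '[0,0,0,0.2,2.2,0.5,0.5, 0,0,0,0,2.2,0,0.5, 0,0,0,0,2.2,0,0.5, 0,0,0,0,2.2,0,0.5, 0,0,0,0,0,0,0.5, 0,0,0,0,0,0,0.5]'
python3 - <<'E'
from h import *
st()
for n in("scene","side","wrist"):
    p,d,i=snap(n); q=p
    if n=="scene": q=cv2.resize(p[170:370,140:400],None,fx=3,fy=3)
    if n=="side": q=cv2.resize(p[100:250,150:330],None,fx=4,fy=4)
    cv2.imwrite(f"pics/{n}2.png",q[:,:,::-1])
E
```

```text
t: 3.45
position: [0.4936, 0.0955, 0.186]
ee_rot: [-1.571, -0.0, -1.701]
wrist_force: [-0.5, -0.5, 1.2]
finger_gap: 0.504
t 3.45 caddy mm [-75.9   1.8 186. ] zaz -7.48 rp [-90.02  -0.  ] F [-0.5 -0.5  1.2] gap 0.504
```

View pics/scene2.png

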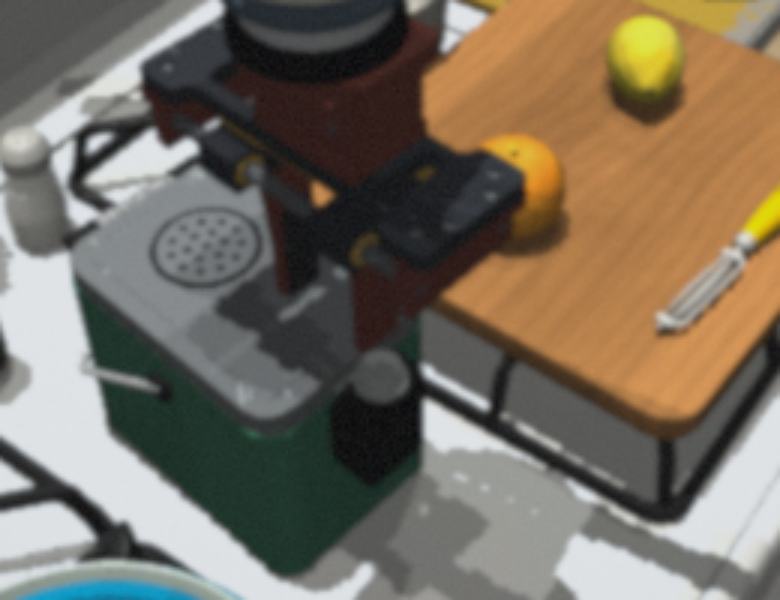

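View pics/side2.png

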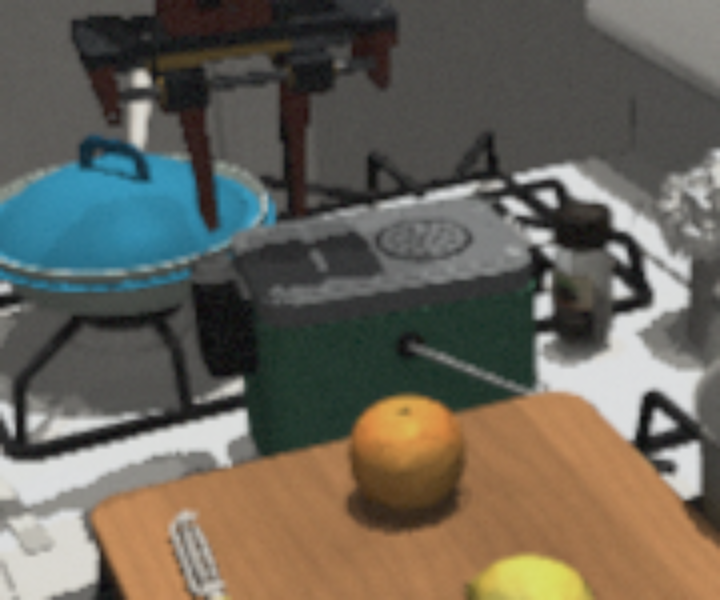

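View pics/wrist2.png

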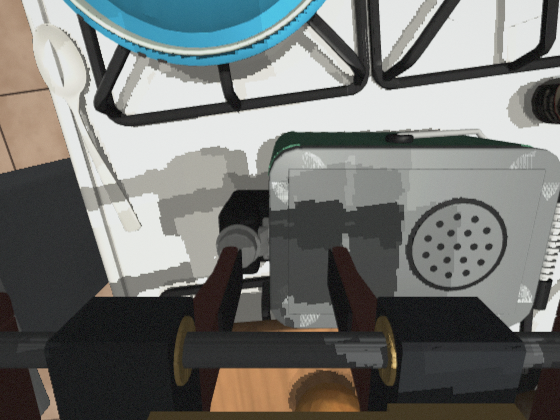

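The fingers straddle as planned: one tip is above the button (scene crop 380,365) and the other is above the lid's front half. I'll descend gently.

```bash
python3 -m creep '[0,0,0,0.1,0.6,-0.2,0.5, 0,0,0,0.1,0.6,0,0.5, 0,0,0,0,0.5,0,0.5, 0,0,0,0,0,0,0.5, 0,0,0,0,0,0,0.5]'; python3 -c "from h import *; st()"; python3 -m creep '[0,0,0,0,0.3,0,0.5, 0,0,0,0,0.2,0,0.5, 0,0,0,0,0,0,0.5]';python3 -c "from h import *; st()"
```

```text
t: 4.1
position: [0.4913, 0.0938, 0.1683]
ee_rot: [-1.571, -0.0, -1.703]
wrist_force: [1.3, 0.7, 0.6]
finger_gap: 0.499
t 4.10 caddy mm [-78.   -0.2 168.3] zaz -7.57 rp [-9.003e+01 -1.000e-02] F [1.3 0.7 0.6] gap 0.499
t: 4.4
position: [0.4917, 0.0938, 0.1641]
ee_rot: [-1.57, 0.0, -1.703]
wrist_force: [0.3, 0.3, 2.4]
finger_gap: 0.506
t 4.40 caddy mm [-7.760e+01 -1.000e-01  1.641e+02] zaz -7.57 rp [-8.994e+01  2.000e-02] F [0.3 0.3 2.4] gap 0.506
```

```bash
python3 -m creep '[0,0,0,0,0.2,0,0.5, 0,0,0,0,0.2,0,0.5, 0,0,0,0,0,0,0.5]'; python3 -m creep '[0,0,0,0,0.1,0,0.5, 0,0,0,0,0.1,0,0.5, 0,0,0,0,0,0,0.5, 0,0,0,0,0,0,0.5]';python3 - <<'E'
from h import *
st()
for n in("scene","side"):
    p,d,i=snap(n); q=p
    if n=="scene": q=cv2.resize(p[170:370,140:400],None,fx=3,fy=3)
    if n=="side": q=cv2.resize(p[100:250,150:330],None,fx=4,fy=4)
    cv2.imwrite(f"pics/{n}3.png",q[:,:,::-1])
    C=cloud(d,i); m=(d>0)&(C[...,2]>.13)&(C[...,2]<.17); Q=np.array([caddy(x) for x in C[m]])
    f=(Q[:,0]>20)&(Q[:,0]<80)&(abs(Q[:,1])<45)&(Q[:,2]<158); print(n,f.sum(),np.polyfit(Q[f,0],Q[f,2],1))
E
```

```text
t: 4.7
position: [0.4918, 0.0938, 0.1618]
ee_rot: [-1.569, 0.001, -1.703]
wrist_force: [-2.7, -0.4, 9.4]
finger_gap: 0.497
t: 5.1
position: [0.4918, 0.0939, 0.1601]
ee_rot: [-1.568, 0.001, -1.703]
wrist_force: [-3.2, -0.8, 11.0]
finger_gap: 0.498
t 5.10 caddy mm [-7.750e+01 -1.000e-01  1.601e+02] zaz -7.56 rp [-8.985e+01  4.000e-02] F [-3.2 -0.8 11. ] gap 0.498
scene 1058 [-5.39707076e-02  1.48021594e+02]
side 357 [-5.92189157e-02  1.48820250e+02]
```

View pics/scene3.png

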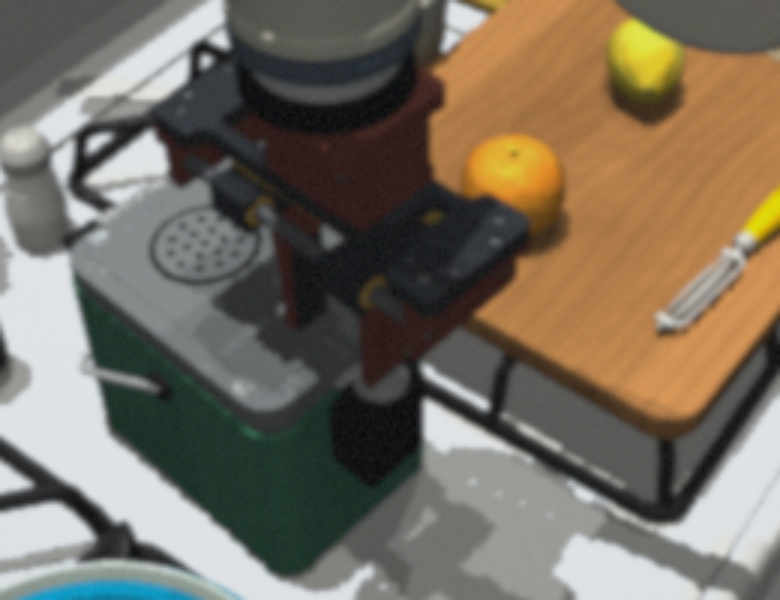

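View pics/side3.png

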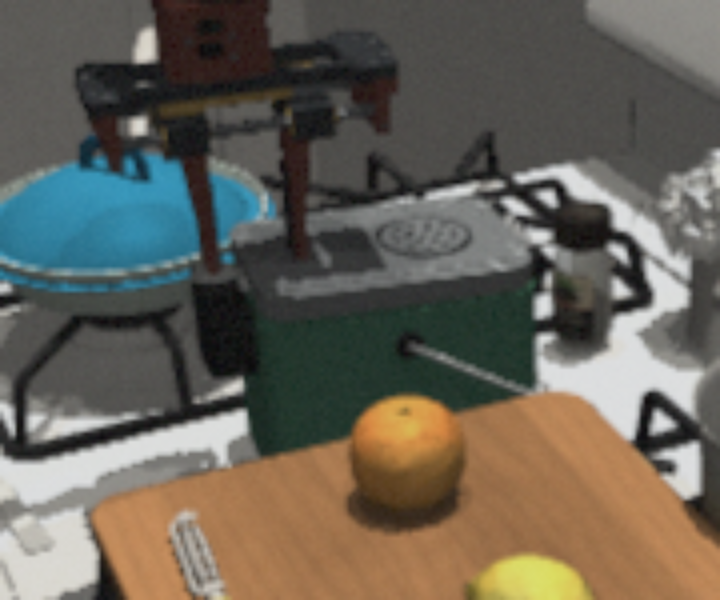

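Lid slope measures about 0.055 rad, so the lid is free and resting under the finger. I'll raise slowly.

```bash
python3 -m creep '[0,0,0,0,-0.2,0,0.5, 0,0,0,0,-0.2,0,0.5, 0,0,0,0,-0.2,0,0.5, 0,0,0,0,-0.2,0,0.5, 0,0,0,0,-0.2,0,0.5, 0,0,0,0,-0.2,0,0.5, 0,0,0,0,-0.2,0,0.5, 0,0,0,0,-0.2,0,0.5, 0,0,0,0,0,0,0.5]';python3 - <<'E'
from h import *
s=st()
for n in("scene","side"):
    p,d,i=snap(n); q=p
    if n=="side": q=cv2.resize(p[100:250,150:330],None,fx=4,fy=4)
    cv2.imwrite(f"pics/{n}4.png",q[:,:,::-1])
    C=cloud(d,i); m=(d>0)&(C[...,2]>.13)&(C[...,2]<.2); Q=np.array([caddy(x) for x in C[m]])
    f=(Q[:,0]>20)&(Q[:,0]<80)&(abs(Q[:,1])<45)&(Q[:,2]<170); print(n,f.sum(),np.polyfit(Q[f,0],Q[f,2],1))
c=caddy(s["position"]); g=22
def corner(th,rr): return 90+rr*-np.cos(th)+8*np.sin(th),136+rr*np.sin(th)+8*np.cos(th)
th0=.1; x,z=c[0]+g,c[2]-11
# current contact angle/r
from scipy.optimize import fsolve
th,rr=fsolve(lambda v:np.array(corner(v[0],v[1]))-[x,z],[.1,145]); print("theta,r",th,rr)
px,pz=x,z
for k in range(1,25):
    t=th+k*.06; a,b=corner(t,rr); print(k,"%.2f dz %.2f dy %.2f"%(t,(a-px)/10,-(b-pz)/10)); px,pz=a,b
E
```

```text
t: 6.1
position: [0.4915, 0.0938, 0.174]
ee_rot: [-1.571, 0.0, -1.703]
wrist_force: [-1.2, -0.2, 0.7]
finger_gap: 0.5
t 6.10 caddy mm [-77.8  -0.2 174. ] zaz -7.58 rp [-89.98   0.  ] F [-1.2 -0.2  0.7] gap 0.500
scene 1060 [-1.48270690e-01  1.56611701e+02]
side 330 [-1.44914037e-01  1.56895704e+02]
theta,r 0.12909590975788274 148.0337300235892
1 0.19 dz 0.19 dy -0.87
2 0.25 dz 0.24 dy -0.86
3 0.31 dz 0.29 dy -0.84
4 0.37 dz 0.34 dy -0.82
5 0.43 dz 0.39 dy -0.80
6 0.49 dz 0.44 dy -0.77
7 0.55 dz 0.48 dy -0.75
8 0.61 dz 0.53 dy -0.72
9 0.67 dz 0.57 dy -0.68
10 0.73 dz 0.61 dy -0.65
11 0.79 dz 0.65 dy -0.61
12 0.85 dz 0.68 dy -0.57
13 0.91 dz 0.71 dy -0.53
14 0.97 dz 0.75 dy -0.49
15 1.03 dz 0.77 dy -0.44
16 1.09 dz 0.80 dy -0.39
17 1.15 dz 0.82 dy -0.34
18 1.21 dz 0.84 dy -0.29
19 1.27 dz 0.86 dy -0.24
20 1.33 dz 0.87 dy -0.19
21 1.39 dz 0.88 dy -0.14
22 1.45 dz 0.89 dy -0.09
23 1.51 dz 0.89 dy -0.03
24 1.57 dz 0.89 dy 0.02
```

View pics/side4.png

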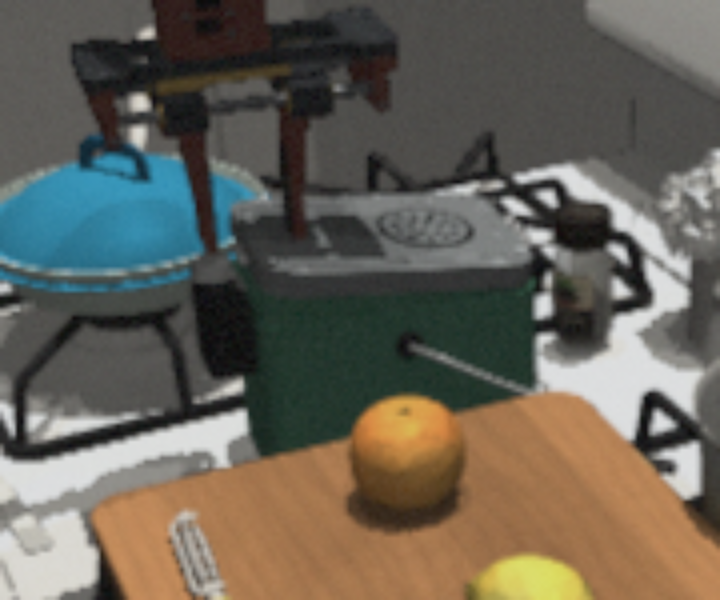

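The side view shows the lid tilted about 0.145 rad under finger 2, and the button is out again. I'll continue along the arc.

```bash
python3 -m creep '[0,0,0,0,-0.87,0.19,0.5, 0,0,0,0,-0.86,0.24,0.5, 0,0,0,0,-0.84,0.29,0.5, 0,0,0,0,-0.82,0.34,0.5, 0,0,0,0,-0.8,0.39,0.5, 0,0,0,0,-0.77,0.44,0.5, 0,0,0,0,-0.75,0.48,0.5, 0,0,0,0,-0.72,0.53,0.5, 0,0,0,0,-0.68,0.57,0.5, 0,0,0,0,-0.65,0.61,0.5, 0,0,0,0,-0.61,0.65,0.5, 0,0,0,0,0,0,0.5]';python3 - <<'E'
from h import *
s=st()
for n in("scene","side"):
    p,d,i=snap(n)
    cv2.imwrite(f"pics/{n}5.png",p[:,:,::-1])
E
```

```text
t: 7.4
position: [0.5394, 0.0874, 0.2581]
ee_rot: [-1.57, 0.0, -1.703]
wrist_force: [-0.4, -0.1, 1.1]
finger_gap: 0.501
t 7.40 caddy mm [-29.5  -0.5 258.1] zaz -7.59 rp [-8.993e+01  1.000e-02] F [-0.4 -0.1  1.1] gap 0.501
```

View pics/side5.png

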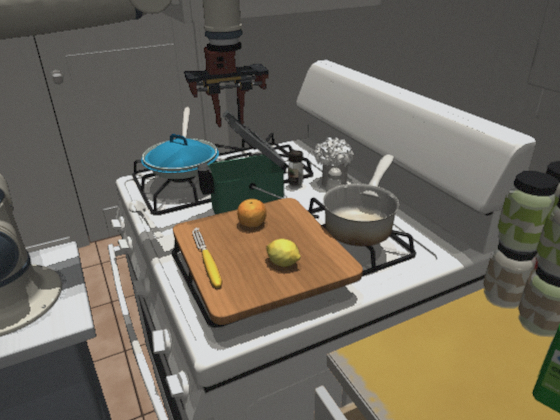

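View pics/scene5.png

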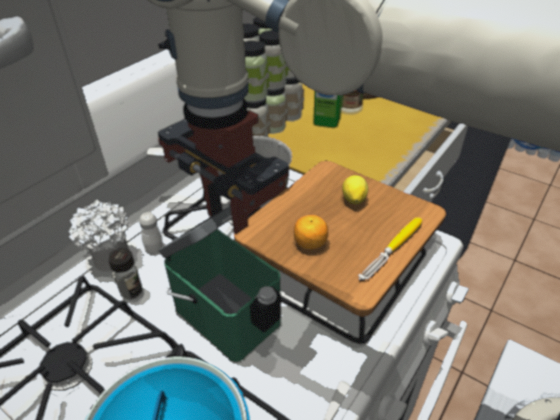

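The lid is at about 45° with its edge between the fingers (side view 228,118). The next rows take it towards upright.

```bash
python3 -m creep '[0,0,0,0,-0.57,0.68,0.5, 0,0,0,0,-0.53,0.71,0.5, 0,0,0,0,-0.49,0.75,0.5, 0,0,0,0,-0.44,0.77,0.5, 0,0,0,0,-0.39,0.8,0.5, 0,0,0,0,-0.34,0.82,0.5, 0,0,0,0,-0.29,0.84,0.5, 0,0,0,0,-0.24,0.86,0.5, 0,0,0,0,-0.19,0.87,0.5, 0,0,0,0,-0.14,0.88,0.5, 0,0,0,0,-0.09,0.89,0.5, 0,0,0,0,0,0,0.5]';python3 - <<'E'
from h import *
s=st()
for n in("scene","side"):
    p,d,i=snap(n)
    cv2.imwrite(f"pics/{n}6.png",p[:,:,::-1])
E
```

```text
t: 8.7
position: [0.6274, 0.0756, 0.294]
ee_rot: [-1.571, -0.0, -1.703]
wrist_force: [0.7, -0.7, 0.8]
finger_gap: 0.504
t 8.70 caddy mm [ 59.3  -1.  294. ] zaz -7.6 rp [-9.001e+01 -1.000e-02] F [ 0.7 -0.7  0.8] gap 0.504
```

View pics/side6.png

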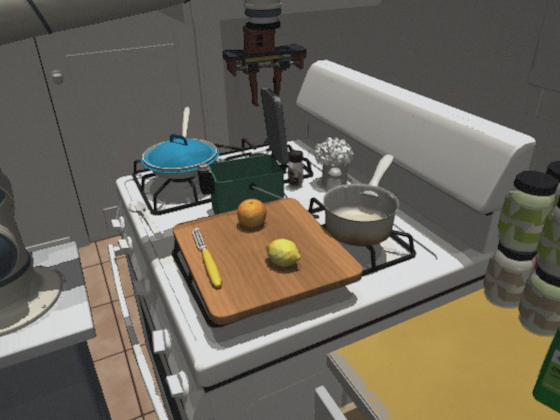

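```bash
python3 -m creep '[0,0,0,0,0,0.8,0.5, 0,0,0,0,0,0.8,0.5, 0,0,0,0,0,0.8,0.5, 0,0,0,0,0,0.8,0.5, 0,0,0,0,0,0.8,0.5, 0,0,0,0,0,0.8,0.5, 0,0,0,0,0,0.6,0.5, 0,0,0,0,0,0,0.5]';python3 - <<'E'
from h import *
s=st()
for n in("scene","side"):
    p,d,i=snap(n)
    cv2.imwrite(f"pics/{n}7.png",p[:,:,::-1])
E
```

```text
t: 9.6
position: [0.6804, 0.0686, 0.2939]
ee_rot: [-1.572, -0.0, -1.703]
wrist_force: [0.7, 1.4, -0.1]
finger_gap: 0.499
t 9.60 caddy mm [112.8  -1.2 293.9] zaz -7.59 rp [-9.005e+01 -1.000e-02] F [ 0.7  1.4 -0.1] gap 0.499
```

View pics/side7.png

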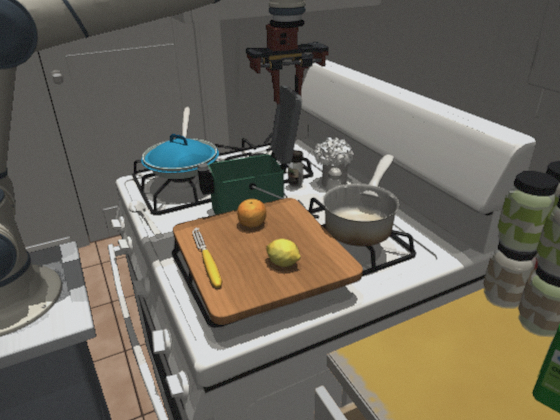

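View pics/scene7.png

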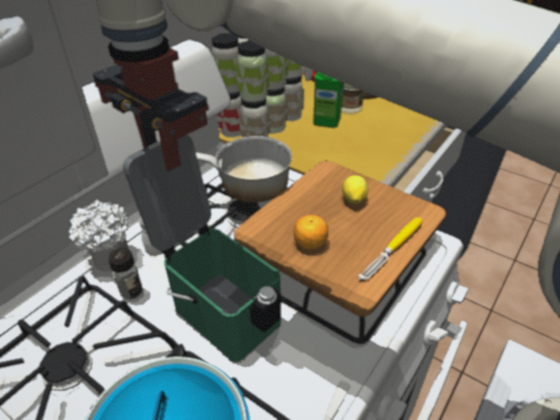

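The lid stands past upright and leans back (scene view 170,190). I'll lift clear and head for the lemon.

```bash
python3 -m creep '[0,0,0,0,-2,0,0.5, 0,0,0,0,-2.5,0,0.5, 0,0,0,0,-2.5,0,0.7, 0,0,0,3.7,0,-1.5,1, 0,0,0,3.7,0,-1.5,1, 0,0,0,3.7,0,-1.5,1, 0,0,0,3.7,0,-1.5,1, 0,0,0,3.7,0,-1.5,1, 0,0,0,3.7,0,-1.5,1, 0,0,0,3.7,0,-1.5,1, 0,0,0,3.7,0,-1.5,1, 0,0,0,3.7,0,-1.5,1]'; python3 -m creep '[0,-8.5,0,0,2,0,1, 0,-8.5,0,0,2,0,1, 0,-8.5,0,0,2,0,1, 0,-8.5,0,0,2,0,1, 0,-8.5,0,0,1,0,1, 0,-1.1,0,0,0,0,1, 0,0,0,0,0,0,1]'
python3 - <<'E'
from h import *
s=st(); print(s["position"],s["q"].round(2))
for n in("scene","side"):
    p,d,i=snap(n)
    cv2.imwrite(f"pics/{n}8.png",p[:,:,::-1])
    C=cloud(d,i); hsv=cv2.cvtColor(p,cv2.COLOR_RGB2HSV)
    m=cv2.inRange(hsv,(20,80,50),(36,255,255))>0
    m&=(d>0)&(C[...,2]>.083)&(C[...,2]<.15)&(abs(C[...,0]-.505)<.06)&(abs(C[...,1]+.245)<.06)
    print(m.sum(),C[m].mean(0))
    Q=C.reshape(-1,3)[(d>0).ravel()]; Q=Q[(Q[:,2]>.16)&(Q[:,2]<.32)]; c=np.array([caddy(x) for x in Q]); f=(abs(c[:,1])<55)&(c[:,0]>60)&(c[:,0]<150); c=c[f]; print("lid",len(c),np.polyfit(c[:,2],c[:,0],1), np.percentile(c[:,2],[2,98]))
p,d,i=snap("wrist"); cv2.imwrite("pics/wrist8.png",p[:,:,::-1])
R=cv2.Rodrigues(np.zeros(3))[0]
d=np.array([.505,-.246])-s["position"][:2]; az=s["ee_rot"][2]+np.pi/2
print("tool z cm",100*(d@[np.cos(az),np.sin(az)]),"tool x cm",100*(d@[np.sin(az),-np.cos(az)]))
E
```

```text
t: 10.9
position: [0.5008, -0.2444, 0.3651]
ee_rot: [-1.57, -0.0, -1.703]
wrist_force: [-0.7, 0.2, 0.5]
finger_gap: 1.0
t: 11.6
position: [0.5019, -0.2434, 0.2752]
ee_rot: [-1.57, -0.001, -0.945]
wrist_force: [0.3, -0.9, -0.4]
finger_gap: 1.0
t 11.60 caddy mm [ -24.6 -333.3  275.2] zaz 35.86 rp [-8.998e+01 -4.000e-02] F [ 0.3 -0.9 -0.4] gap 1.000
[ 0.50194912 -0.24335745  0.27520586] [-0.51 -0.01  1.26  0.    1.89 -1.14]
572 [ 0.49872541 -0.23095736  0.115399  ]
lid 5795 [ 0.19379089 55.38000025] [163.50659598 308.08252954]
702 [ 0.4983262  -0.25833785  0.11516816]
lid 117 [ 0.18463978 56.63352603] [161.86118401 228.75998231]
tool z cm 0.0924374747901149 tool x cm 0.3928927661690341
```

View pics/scene8.png

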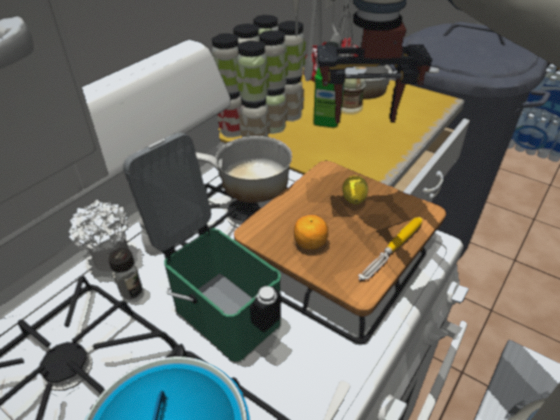

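View pics/wrist8.png

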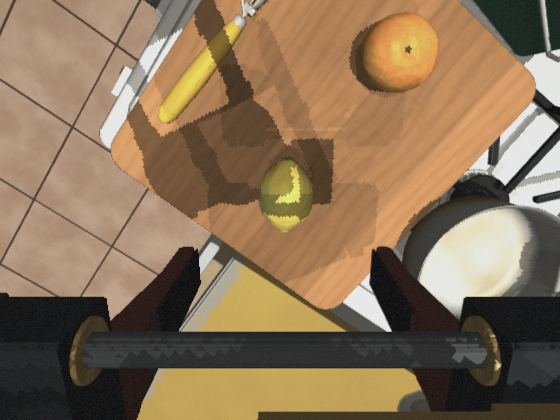

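The lid leans 10.8° past upright, so it is fully open by itself. The wrist view shows the lemon's axis (287,195) square to the jaws and centred between them. I'll descend and grip.

```bash
python3 -m creep '[0,0,0,0.4,2.5,0.1,1, 0,0,0,0,3,0,1, 0,0,0,0,3,0,1, 0,0,0,0,3,0,1, 0,0,0,0,3,0,1, 0,0,0,0,2,0,1, 0,0,0,0,1.3,0,1, 0,0,0,0,0,0,1]'; python3 -m creep '[0,0,0,0,0,0,0.4, 0,0,0,0,0,0,0.4, 0,0,0,0,0,0,0.3, 0,0,0,0,0,0,0.3, 0,0,0,0,0,0,0.3, 0,0,0,0,0,0,0.3]'
```

```text
t: 12.55
position: [0.5047, -0.2458, 0.0949]
ee_rot: [-1.572, 0.002, -0.943]
wrist_force: [-0.3, -0.1, 1.1]
finger_gap: 1.002
t: 13.15
position: [0.5054, -0.2464, 0.097]
ee_rot: [-1.571, -0.001, -0.942]
wrist_force: [-0.7, -0.1, 2.5]
finger_gap: 0.567
```

Gripped at 50 mm. I'll lift and turn the jaws along the caddy's x axis.

```bash
python3 -m creep '[0,0,0,0,-2,0,0.3, 0,0,0,0,-4,0,0.3, 0,0,0,0,-4,0,0.3, 0,0,0,0,-4,0,0.3, 0,0,0,0,-2,0,0.3, 0,8.5,0,0,0,0,0.3, 0,8.5,0,0,0,0,0.3, 0,8.5,0,0,0,0,0.3, 0,8.5,0,0,0,0,0.3, 0,8.5,0,0,0,0,0.3, 0,1,0,0,0,0,0.3, 0,0,0,0,0,0,0.3]';python3 -c "from h import *; st()"
```

```text
t: 14.35
position: [0.5052, -0.2462, 0.2561]
ee_rot: [-1.571, 0.0, -1.698]
wrist_force: [0.4, 0.2, -0.5]
finger_gap: 0.567
t 14.35 caddy mm [ -21.  -335.7  256.1] zaz -7.29 rp [-9.003e+01  1.000e-02] F [ 0.4  0.2 -0.5] gap 0.567
```

Next is a move of +33.5 cm in caddy y, which is tool x −33.5.

```bash
python3 -m creep '[0,0,0,-2,0,0,0.3, 0,0,0,-4,0,0,0.3, 0,0,0,-4,0,0,0.3, 0,0,0,-4,0,0,0.3, 0,0,0,-4,0,0,0.3, 0,0,0,-4,0,0,0.3, 0,0,0,-4,0,0,0.3, 0,0,0,-4,0,0,0.3, 0,0,0,-3.5,0,0,0.3, 0,0,0,0,0,0,0.3]';python3 - <<'E'
from h import *
st()
p,d,i=snap("side");cv2.imwrite("pics/side9.png",p[:,:,::-1])
p,d,i=snap("scene");cv2.imwrite("pics/scene9.png",p[:,:,::-1])
E
```

```text
t: 15.35
position: [0.5487, 0.0898, 0.2559]
ee_rot: [-1.572, 0.001, -1.693]
wrist_force: [0.1, -0.7, -1.0]
finger_gap: 0.569
t 15.35 caddy mm [-20.5   3.2 255.9] zaz -6.99 rp [-9.005e+01  8.000e-02] F [ 0.1 -0.7 -1. ] gap 0.569
```

View pics/scene9.png

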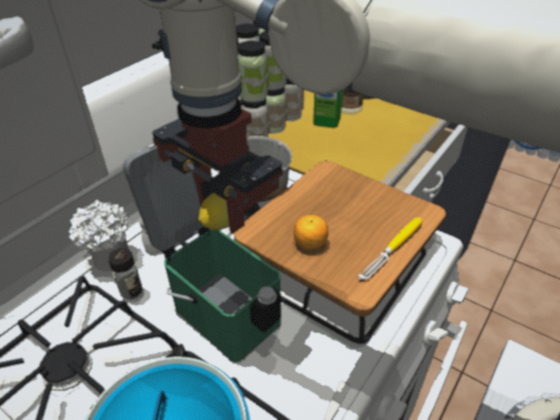

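View pics/side9.png

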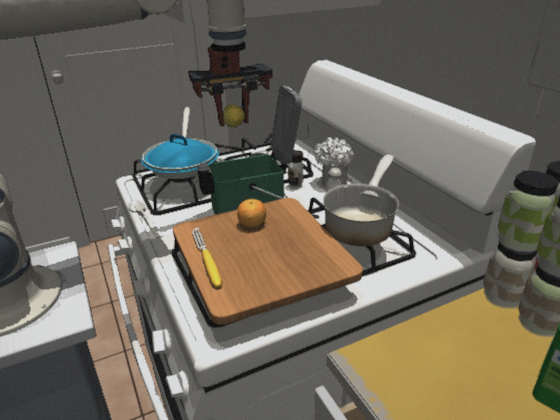

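The lemon is held above the mouth (scene 213,212) and the lid is still open. I'll lower and release.

```bash
python3 -m creep '[0,0.3,0,0.3,2,0,0.3, 0,0,0,0,3,0,0.3, 0,0,0,0,3,0,0.3, 0,0,0,0,3,0,0.3, 0,0,0,0,2.5,0,0.3, 0,0,0,0,1.5,0,0.3, 0,0,0,0,1,0,0.3, 0,0,0,0,0,0,0.3, 0,0,0,0,0,0,0.8, 0,0,0,0,0,0,0.8, 0,0,0,0,0,0,0.8, 0,0,0,0,0,0,0.8]'; python3 -m creep '[0,0,0,0,0,0,0.8, 0,0,0,0,-2,0,0.8, 0,0,0,0,-3.5,0,0.8, 0,0,0,0,-4,0,0.8, 0,0,0,0,-4,0,0.8, 0,0,0,0,-4,0,0, 0,0,0,0,-4.5,0,0, 0,0,0,0,-4,0,0, 0,0,0,0,0,0,0]'
python3 - <<'E'
from h import *
st()
for n in("scene","side","wrist"):
    p,d,i=snap(n);cv2.imwrite(f"pics/{n}10.png",p[:,:,::-1])
    if n!="side":
        C=cloud(d,i); hsv=cv2.cvtColor(p,cv2.COLOR_RGB2HSV)
        m=(cv2.inRange(hsv,(20,80,30),(36,255,255))>0)&(d>0); Q=np.array([caddy(x) for x in C[m]]); f=(abs(Q[:,0])<85)&(abs(Q[:,1])<60)&(Q[:,2]<130)
        print(n,f.sum(),np.percentile(Q[f],[2,50,98],axis=0) if f.any() else "")
E
```

```text
t: 16.65
position: [0.5489, 0.0831, 0.0974]
ee_rot: [-1.569, 0.0, -1.706]
wrist_force: [0.1, 0.7, 0.3]
finger_gap: 0.801
t: 17.55
position: [0.5491, 0.0831, 0.3639]
ee_rot: [-1.56, 0.003, -1.706]
wrist_force: [-0.2, 0.1, 0.7]
finger_gap: 0.475
t 17.55 caddy mm [-19.4  -3.5 363.9] zaz -7.77 rp [-89.36   0.15] F [-0.2  0.1  0.7] gap 0.475
scene 479 [[-6.50337334e+01 -3.45712798e+01  3.99261301e+01]
 [-2.18948447e+01  2.91980119e-02  5.66051645e+01]
 [ 6.36011268e-01  5.33714721e+01  1.26477790e+02]]
wrist 1439 [[-40.13372564 -34.35981308  38.66189171]
 [-17.39175998  -1.61446506  54.80431635]
 [  5.45650982  26.79114228  62.40528566]]
```

View pics/scene10.png

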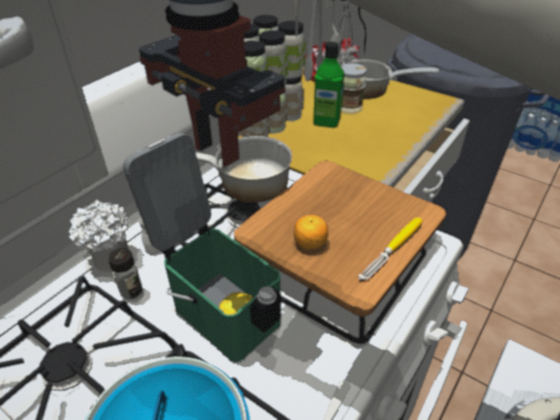

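View pics/wrist10.png

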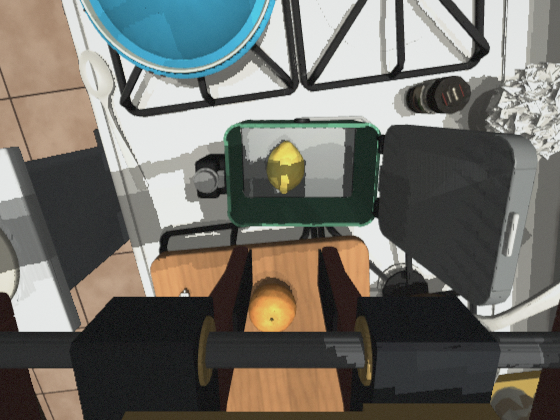

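The lemon lies on the caddy floor (wrist 287,168; scene 235,303). Before coming in behind the lid, I'll check what is there.

```bash
python3 - <<'E'
from h import *
for n in("scene","side"):
    p,d,i=snap(n);C=cloud(d,i); Q=C[(d>0)&(C[...,2]>.1)&(C[...,2]<.32)]; c=np.array([caddy(x) for x in Q])
    for a in range(100,300,20):
        f=(c[:,0]>=a)&(c[:,0]<a+20)&(c[:,1]>-110)&(c[:,1]<60)
        for b in range(-110,60,34):
            g=f&(c[:,1]>=b)&(c[:,1]<b+34)
            if g.sum()>3: print(n,a,b,g.sum(),np.percentile(c[g,2],98).round())
E
python3 -m creep '[0.6,0,0,-0.3,0,4,0, 0,0,0,0,0,4,0, 0,0,0,0,0,4,0, 0,0,0,0,0,4,0, 0,0,0,0,0,2.4,0, 0,0,0,0,0,0,0, 0,0,0,0,0,0,0]'; python3 -c "from h import *; st()"
```

```text
scene 100 -76 381 305.0
scene 100 -42 932 309.0
scene 100 -8 1054 311.0
scene 100 26 1253 308.0
scene 120 -76 8 307.0
scene 120 -42 35 308.0
scene 120 -8 26 308.0
scene 120 26 98 308.0
scene 220 26 144 123.0
scene 240 -8 14 113.0
scene 240 26 165 129.0
scene 260 -8 23 117.0
scene 260 26 106 131.0
scene 280 -8 10 117.0
scene 280 26 80 132.0
side 100 -76 349 306.0
side 100 -42 194 310.0
side 100 -8 179 312.0
side 100 26 137 308.0
side 120 -76 41 307.0
side 120 -42 9 308.0
side 120 -8 5 307.0
side 120 26 5 308.0
side 220 26 69 124.0
side 240 -8 22 118.0
side 240 26 97 130.0
side 260 -8 52 117.0
side 260 26 73 133.0
side 280 -8 31 117.0
side 280 26 63 130.0
t: 18.5
position: [0.7313, 0.061, 0.3547]
ee_rot: [-1.565, -0.001, -1.707]
wrist_force: [0.1, 0.8, 0.9]
finger_gap: 0.0
t 18.50 caddy mm [164.2  -2.2 354.7] zaz -7.78 rp [-8.968e+01 -4.000e-02] F [0.1 0.8 0.9] gap 0.000
```

```bash
python3 -m creep '[-0.3,0,0,-0.2,2.7,0,0, 0,0,0,0,2.6,0,0, 0,0,0,0,0,-1.2,0, 0,0,0,0,0,-1,0, 0,0,0,0,0,-0.8,0, 0,0,0,0,0,-0.8,0, 0,0,0,0,0,-0.8,0, 0,0,0,0,0,-0.7,0, 0,0,0,0,0,-0.5,0, 0,0,0,0,0,0,0]'
python3 - <<'E'
from h import *
s=st(); c=caddy(s["position"]); g=-8; rr=155
def corner(th): return 90-rr*np.cos(th)+8*np.sin(th)-g,136+rr*np.sin(th)+8*np.cos(th)+11
px,pz=c[0],c[2]
for k in range(23):
    t=1.5-k*.07; a,b=corner(t); print(k,"%.2f dz %.2f dy %.2f"%(t,(a-px)/10,-(b-pz)/10)); px,pz=a,b
p,d,i=snap("side");cv2.imwrite("pics/side11.png",p[:,:,::-1])
E
```

```text
t: 19.5
position: [0.6732, 0.0711, 0.3062]
ee_rot: [-1.564, 0.0, -1.706]
wrist_force: [0.7, -0.1, 1.0]
finger_gap: 0.005
t 19.50 caddy mm [105.3   0.4 306.2] zaz -7.75 rp [-8.958e+01  2.000e-02] F [ 0.7 -0.1  1. ] gap 0.005
0 1.50 dz -1.03 dy 0.40
1 1.43 dz -1.08 dy 0.06
2 1.36 dz -1.08 dy 0.13
3 1.29 dz -1.07 dy 0.21
4 1.22 dz -1.05 dy 0.28
5 1.15 dz -1.03 dy 0.36
6 1.08 dz -1.00 dy 0.43
7 1.01 dz -0.97 dy 0.50
8 0.94 dz -0.93 dy 0.56
9 0.87 dz -0.89 dy 0.63
10 0.80 dz -0.84 dy 0.69
11 0.73 dz -0.79 dy 0.74
12 0.66 dz -0.74 dy 0.80
13 0.59 dz -0.68 dy 0.85
14 0.52 dz -0.62 dy 0.89
15 0.45 dz -0.56 dy 0.93
16 0.38 dz -0.49 dy 0.97
17 0.31 dz -0.42 dy 1.00
18 0.24 dz -0.35 dy 1.03
19 0.17 dz -0.28 dy 1.05
20 0.10 dz -0.20 dy 1.07
21 0.03 dz -0.13 dy 1.08
22 -0.04 dz -0.05 dy 1.09
```

View pics/side11.png

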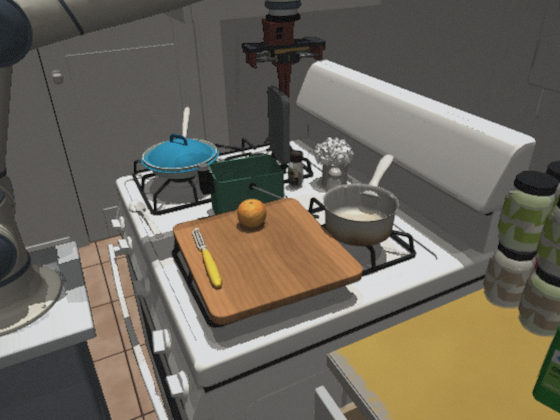

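The lid has followed to roughly upright (side 277,120) with the closed fingers behind it. I'll follow the arc down.

```bash
python3 -m creep '[0,0,0,0,0.4,-1,0, 0,0,0,0,0.06,-1.08,0, 0,0,0,0,0.13,-1.08,0, 0,0,0,0,0.21,-1.07,0, 0,0,0,0,0.28,-1.05,0, 0,0,0,0,0.36,-1.03,0, 0,0,0,0,0.43,-1,0, 0,0,0,0,0.5,-0.97,0, 0,0,0,0,0.56,-0.93,0, 0,0,0,0,0.63,-0.89,0, 0,0,0,0,0.69,-0.84,0, 0,0,0,0,0,0,0]'
python3 - <<'E'
from h import *
s=st()
p,d,i=snap("side");cv2.imwrite("pics/side12.png",p[:,:,::-1])
E
```

```text
t: 20.75
position: [0.5654, 0.0856, 0.2605]
ee_rot: [-1.568, -0.0, -1.706]
wrist_force: [0.6, -0.5, 2.0]
finger_gap: 0.01
t 20.75 caddy mm [ -3.5   1.1 260.5] zaz -7.76 rp [-8.982e+01 -3.000e-02] F [ 0.6 -0.5  2. ] gap 0.010
```

View pics/side12.png

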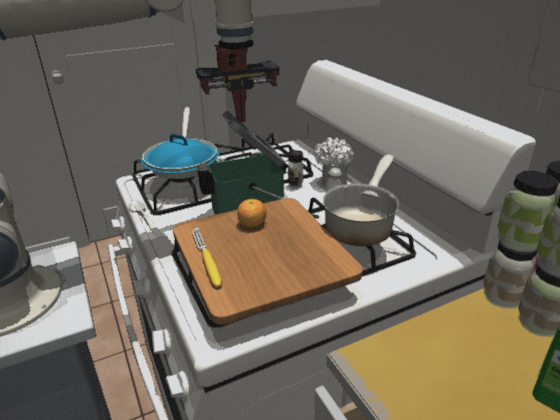

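The lid is at about 45°, held under the fingertips (side 237,118). I'll continue.

```bash
python3 -m creep '[0,0,0,0,0.74,-0.79,0, 0,0,0,0,0.8,-0.74,0, 0,0,0,0,0.85,-0.68,0, 0,0,0,0,0.89,-0.62,0, 0,0,0,0,0.93,-0.56,0, 0,0,0,0,0.97,-0.49,0, 0,0,0,0,1,-0.42,0, 0,0,0,0,1.03,-0.35,0, 0,0,0,0,1.05,-0.28,0, 0,0,0,0,1,-0.2,0, 0,0,0,0,0,0,0]'; python3 -c "from h import *; st()"
```

```text
t: 21.9
position: [0.515, 0.0925, 0.1666]
ee_rot: [-1.568, -0.001, -1.706]
wrist_force: [0.3, -0.8, -0.1]
finger_gap: 0.005
t 21.90 caddy mm [-54.3   1.5 166.6] zaz -7.77 rp [-8.987e+01 -4.000e-02] F [ 0.3 -0.8 -0.1] gap 0.005
```

```bash
python3 -m creep '[0,0,0,0,0.3,-0.4,0, 0,0,0,0,0.3,-0.3,0, 0,0,0,0,0.3,-0.3,0, 0,0,0,0,0.2,0,0, 0,0,0,0,0.1,0,0, 0,0,0,0,0,0,0]'; python3 -c "from h import *; st()"; python3 -m creep '[0,0,0,0,0.1,0,0, 0,0,0,0,0.1,0,0, 0,0,0,0,0,0,0]';python3 -c "from h import *; st()"
```

```text
t: 22.5
position: [0.5074, 0.0937, 0.1602]
ee_rot: [-1.559, 0.001, -1.707]
wrist_force: [0.8, -2.5, 11.4]
finger_gap: 0.005
t 22.50 caddy mm [-62.1   1.8 160.2] zaz -7.79 rp [-8.933e+01  6.000e-02] F [ 0.8 -2.5 11.4] gap 0.005
t: 22.8
position: [0.5067, 0.0939, 0.1567]
ee_rot: [-1.562, 0.001, -1.707]
wrist_force: [0.6, 0.5, 0.3]
finger_gap: 0.007
t 22.80 caddy mm [-62.7   1.8 156.7] zaz -7.78 rp [-8.948e+01  5.000e-02] F [0.6 0.5 0.3] gap 0.007
```

The force peaked at 11 N and then dropped to zero, which looks like the click. I'll press a little more to confirm the seating, then lift slowly.

```bash
python3 -m creep '[0,0,0,0,0.1,0,0, 0,0,0,0,0.1,0,0, 0,0,0,0,0.1,0,0, 0,0,0,0,0,0,0]';python3 -c "from h import *; st()"; python3 -m creep '[0,0,0,0,-0.2,0,0, 0,0,0,0,-0.2,0,0, 0,0,0,0,-0.2,0,0, 0,0,0,0,-0.2,0,0, 0,0,0,0,-0.2,0,0, 0,0,0,0,0,0,0]';python3 - <<'E'
from h import *
st()
for n in("scene","side"):
    p,d,i=snap(n)
    C=cloud(d,i); m=(d>0)&(C[...,2]>.13)&(C[...,2]<.17); Q=np.array([caddy(x) for x in C[m]])
    f=(Q[:,0]>0)&(Q[:,0]<80)&(abs(Q[:,1])<45)&(Q[:,2]<158); print(n,f.sum(),np.polyfit(Q[f,0],Q[f,2],1))
E
```

```text
t: 23.2
position: [0.5063, 0.0939, 0.1539]
ee_rot: [-1.563, 0.001, -1.706]
wrist_force: [-2.9, -0.8, 11.9]
finger_gap: 0.004
t 23.20 caddy mm [-63.1   1.8 153.9] zaz -7.77 rp [-8.956e+01  4.000e-02] F [-2.9 -0.8 11.9] gap 0.004
t: 23.8
position: [0.5059, 0.0938, 0.1616]
ee_rot: [-1.566, -0.0, -1.706]
wrist_force: [-0.0, -0.1, 0.4]
finger_gap: 0.007
t 23.80 caddy mm [-63.5   1.7 161.6] zaz -7.77 rp [-8.972e+01 -1.000e-02] F [-0.  -0.1  0.4] gap 0.007
scene 1522 [-1.42654839e-02  1.44759076e+02]
side 483 [-1.26626759e-02  1.45208806e+02]
```

```bash
python3 -m creep '[0,0,0,0,-0.5,0,0, 0,0,0,0,-1,0,0, 0,0,0,0,-2,0,0, 0,0,0,0,-3,0,0, 0,0,0,0,-3,0,0, 0,0,0,0,-3,-2,0, 0,0,0,0,-1,-3,0, 0,0,0,0,0,-3,0, 0,0,0,0,0,0,0, 0,0,0,0,0,0,0]';python3 - <<'E'
from h import *
st()
for n in("scene","side"):
    p,d,i=snap(n)
    cv2.imwrite(f"pics/{n}13.png",p[:,:,::-1])
    C=cloud(d,i); m=(d>0)&(C[...,2]>.13)&(C[...,2]<.17); Q=np.array([caddy(x) for x in C[m]])
    f=(Q[:,0]>-70)&(Q[:,0]<80)&(abs(Q[:,1])<45)&(Q[:,2]<150); print(n,f.sum(),np.polyfit(Q[f,0],Q[f,2],1))
    f=(abs(Q[:,0]+103.5)<8)&(abs(Q[:,1])<8); print("button z",np.percentile(Q[f,2],[10,50,90]))
E
```

```text
t: 24.9
position: [0.4261, 0.1048, 0.2973]
ee_rot: [-1.563, 0.001, -1.706]
wrist_force: [0.0, -0.4, 0.0]
finger_gap: 0.002
t 24.90 caddy mm [-144.     2.4  297.3] zaz -7.75 rp [-8.956e+01  3.000e-02] F [ 0.  -0.4  0. ] gap 0.002
scene 3900 [-1.94374649e-03  1.44122515e+02]
button z [151.61068328 153.03918932 154.25670288]
side 936 [-2.81562902e-03  1.44726695e+02]
button z [149.02126714 153.45310286 154.9700312 ]
```

View pics/scene13.png

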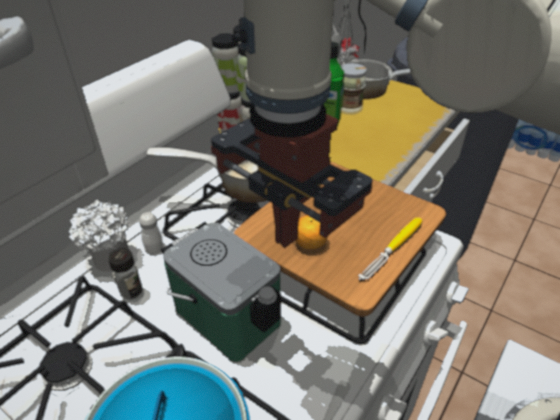

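View pics/side13.png

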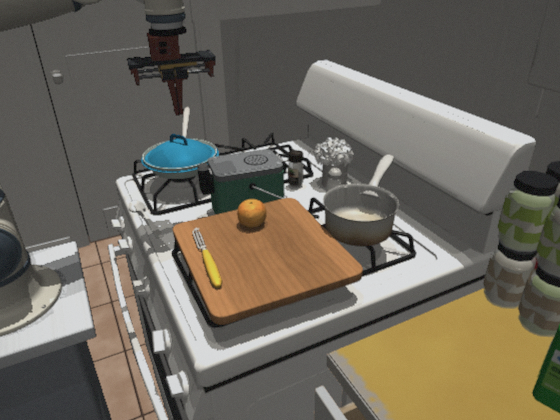

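The lid is shut and flat (slope 0.002, top at 144 mm), the button is out (about 153 mm), the mandarin hasn't moved, and the gripper is clear. I'll hand the job in.

```bash
python3 -c "from bench import order; print(order.finish_job())"
```

```text
the job is handed in; nothing more can be done
None
```

The lemon is in the caddy with the lid latched shut, and I handed the job in at about 25 s of the 72 s allowed; no verdict is reported.

- **Opening:** I pressed the button with one fingertip while the other hovered over the lid. The lid was then let up under that finger at about 0.6 rad/s, and the depth images showed it standing about 10.8° past upright by itself.
- **Lemon:** I gripped it across its width (about 50 mm) and released it inside the caddy with the lid still open. The wrist and scene pictures showed it on the caddy floor near the middle.
- **Closing:** I pushed the lid over and down with the closed fingers. The force rose to about 11 N, then dropped to near zero as the catch clicked. A second press at about 12 N met a firm seat.
- **Last checks, with the gripper well clear:**
  - The lid's tilt was 0.002–0.003 rad, with its top 144 mm above the hob.
  - The button top was at about 153 mm, against 154 mm when fully out.
  - The wrist force was about 0 N.
  - The mandarin looked unmoved, judged from the pictures only.

None of these checks failed. Just after the click, the tilt first read 0.013 rad with the gripper still close over the lid; the clear view then gave the lower figure. The lemon can't be seen with the lid shut, so its place rests on the pictures taken before closing.

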